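Lock the sprung cheese tray level

ROBOT

A 6-joint arm with a two-finger parallel gripper is mounted at the origin on the work surface. World frame = base frame: x ahead of the robot, y to its left, z up, the work surface at z = 0. Lengths are in m, angles in rad, forces in N, time in s.
With the tool pointing down it reaches from about 0.275 to 0.725 m from the base axis. Payload 15.9 kg.
Tool frame: the origin (TCP) lies midway between the tips of the shut fingers; the grasp point (between the pads) lies 19 mm behind it; z points along the fingers, y is the line along which they close (so a half turn about z gives the same grasp; the last joint's range is limited). The gripper opens to 85 mm and grips with 20 to 120 N. Pads are 22 mm wide; open, the fingers measure 114 mm over their backs; the gripper's body (76 mm by 85 mm) begins 54 mm behind the grasp point. The pads swing forward as they close: fully open they stand 13 mm farther back than shut.
Start: joints at [1.13, 0.213, -0.034, 1.323, 0, 1.571], TCP at [0.213, 0.452, 0.231] pointing down, gripper open.
Joint ranges: [-2.98, 2.98], [-0.74, 1.72], [-1.14, 1.35], [-2.1, 2.04], [-1.57, 1.44], [-3.14, 3.14]. Speed limits (rad/s): [1.89, 1.89, 2.39, 2.57, 3.14, 3.14].

INTERFACE

Orientations are given as a rotation vector (axis times angle).
In Python, from bench import robot, viewer, nets gives the robot as it stands. Calls block until the motion is done:
- robot.goto(position, orientation): joint-space move of the TCP to a pose.
- robot.move_l(position, velocity=0.15, rotation=None, stop_force=None): straight line of the TCP; rotation=None keeps the orientation; velocity is the mean speed in m/s. With stop_force (N) it stops when the force on the tool has changed by that much, and returns True; else False.
- robot.movej(angles): joint-space move.
- robot.move_gripper(opening, force=None): finger opening in m; force is the grip in N (None keeps the last); returns when the fingers have stopped.
- robot.pause(seconds).
- robot.inverse_kinematics(position, orientation): joint angles nearest the present ones, or None.
- viewer.read_camera(name): name is "scene" or "side" or "wrist"; returns a dict with "image" (480x640x3 uint8, red, green, blue), "vertical_fov" (degrees; the focal length in pixels is half the picture's height over the tangent of half this angle, whatever the lens; pixels are square), "cx", "cy" (the principal point, pixels), "eye" and "orientation" of the camera in the world; the wrist camera has in their place "T_tool_cam" (4x4, takes a point from camera to tool coordinates, whose origin is the TCP and whose axes are the flange's). Camera axes: x right, y down, z forward; pixel columns grow to the right and rows downward; lengths in m; the calibration is good to about 2 mm. A picture is of the moment at which its call begins: read the wrist's pose just before it. There is no depth.
A pose or a line that the arm cannot do raises robot.PlanningError and nothing moves.
- robot.finish_job(): hands the job in; it is judged then, once.
Trained networks look in a picture, given as the dict that the camera call returned (one of the last four; its "shot" number tells which), for a name from the list of things; names that differ only in an ending like _2 or _b are one class to them, and where a whole thing is asked for, a point or a joint stands for the part that bears it (a point fixed in the world has none). Each returns a list of dicts, best first, with "conf" (0 to 1); they miss things now and then, are a little off and sometimes report something else, mostly with a low value. They report only what shows in the picture. A call takes as long as a camera call. They do not tell look-alikes from the thing itself.
- nets.regions_of(name, picture): "pixels" (480x640 bool, what is visible of it) and "extent" ([centre column, centre row, width, height] in pixels, round what is visible of it).
Readings, each from a call of its own:
- robot.read_clock(): time.
- robot.read_qpos(): joint angles.
- robot.read_dq(): joint speeds.
- robot.read_joint_torque(): joint torques, N m.
- robot.read_eef_pos(): TCP position.
- robot.read_ee_rot(): TCP orientation.
- robot.read_force(): force on the tool from outside, world axes, zero at the start.
- robot.read_moment(): the same for the moment, N m.
- robot.read_gripper_width(): finger opening in m.
- robot.read_grasp_force(): force on a finger pad.
Only numpy, scipy, OpenCV 4.12 (cv2) and the standard library are available. Lean on these libraries where they do the work, as an engineer would, in place of code of your own. Each camera call takes 0.05 s, during which the arm holds its last target. There are 200 camera calls.

TASK

The small white tilt tray on the cheese bench is sprung up: lay the loose steel bar, held by its orange grip, on the tray in front of the two blue hooks and push the tray down until it sits on its stops, pressing there for a moment with about 15 N (under 12 N is not seated; over 30 N, even as a knock, would bend the tray). Then ease off a little, slide the bar fully home under both hooks without ramming them, so that it locks the tray level, and let go. Leave the cheese, the jar and the brush where they are.

Things in the scene. Friction and masses are not known exactly. Their poses are not given: they have to be found in the camera images.
- seat (a point): Where the locking bar must end up: point of the fixed steel frame mid-way between the blue hooks, at the height of the level tray's top (75 to 87 mm above the table: the frame stands on screw feet). x points level towards the hinge (the hinge line is 202 mm along +x, same height), y along the hinge line, z up. With the bar home its centre is over this point, its length along y, its underside at this height. Place, height, yaw vary.
- keepers: The two fixed blue hooks. Origin 75 mm below seat and 102 mm along its +x, same axes. Each is an upright 85 to 110 mm to the side (y) of seat; its face towards -x is at x = +12 mm from seat, its top 35 mm above seat. A lip reaches 22 mm from it towards -x (to x = -10 mm), underside exactly 20 mm above seat: lower the bar with its centre at x = -35 mm, then slide it +x to the uprights.
- tray (a joint): Tray angle about its hinge, rad: 0 level, positive sprung up (free edge high). Rests near 0.3 to 0.45; let go, it springs up. Near the hooks its spring pushes up with about 6 to 11 N at level (varies), changing little over a few mm. It can be pushed past level to a stop at -0.01, where it turns hard: 2 to 2.4 mm below level beneath the bar. Only within these 2 mm does the bar pass under the lips.
- tray_hinge (a point): The tray's white panel, 285 mm (x) by 150 mm (y), 12 mm thick, moving with the tray. This point is mid-way along the hinge line, level with the top face; the panel lies on its -x side, x points towards the hinge. When level its free edge, on the robot's side, is 83 mm on the -x side of seat.
- tray_edge (a point): Middle of the tray's free edge (on its top face), 285 mm from the hinge; moves up and down with the tray. Its x axis runs along the tray towards the hinge, y along the hinge line, z out of the top face.
- bar_mid (a point): Centre of the loose locking bar (half-way up, 27.5 mm above its underside). A steel bar 24 mm wide (x), 230 mm long (y), 20 mm high, with an orange grip block in the middle of its top, 24 mm wide (x), 50 mm long (y), from 20 to 55 mm above the underside. 0.3 kg, smooth, same both ways round. At the start it lies flat on the table to the left or right of the tray; x across the bar, y along it.
- cheese_mid (a point): Middle of a small loose yellow cheese wheel, 96 mm across, 42 mm high, lying flat on the other side of the tray from the bar. Leave alone.
- jar_mid (a point): Middle of a loose amber jar with white lid, 60 mm across and 90 mm high, at the far left of the table. Leave alone.
- brush_grip (a point): Handle of a loose hand brush lying at the far right of the table. Leave alone.
- bar: The same locking bar as bar_mid; origin in the middle of its underside.
Things that resemble listed ones, but are neither listed nor needed, are in the scene too. Leave any purple look-alike of the bar alone.

How it is judged:
By the outcome, as a careful person would: the job done as asked, in the order asked, and still so for the second after the job is handed in, with the robot touching nothing.
It also fails if it takes over 72 s, if anything falls off the work surface, if the arm or the gripper's body presses on something with over 40 N, if the wrist force passes 120 N, or if a joint passes its speed limit or range.

## Working session

There is one attempt and no reset: what is moved stays moved. The work goes in short steps, each a Python script; the robot and the scene stay as the last script left them, time stands still between calls to the robot, and variables do not carry over. Pictures are saved under pics/ and viewed, at most 10 in all, crops included, and the job is handed in when it is done.

```bash
ls; mkdir -p pics
python3 - <<'E'
from bench import robot, viewer, nets
import cv2, numpy as np
ims=[]
for c in ["scene","side"]:
    p=viewer.read_camera(c); cv2.imwrite(f"pics/{c}0.png",p["image"][:,:,::-1])
    print(c,p["vertical_fov"],p["cx"],p["cy"],p["eye"],p["orientation"])
    for n in ["bar","tray","keepers","cheese_mid"]:
        for r in nets.regions_of(n,p)[:3]: print(n,round(r["conf"],2),np.round(r["extent"]))
p=viewer.read_camera("wrist"); print(p["T_tool_cam"],p["vertical_fov"],p["cx"],p["cy"])
print(robot.read_clock(),robot.read_ee_rot(),robot.read_eef_pos())
E
```

```text
pics
scene 53.3305431574307 329.03140982268275 240.63833355806108 [ 1.1986214  -0.39103679  0.73658233] [-2.00787012 -1.17387893  0.57225799]
bar 0.84 [443. 211.  40.  52.]
bar 0.76 [366. 165.  65.  34.]
tray 0.8 [342. 254. 142. 145.]
keepers 0.81 [317. 261.  94.  80.]
keepers 0.34 [443. 212.  42.  57.]
side 43.90129598677941 315.95224802196634 251.05531168250212 [ 0.277952   -1.13762971  1.17007805] [-2.30763126  0.22171584 -0.0932189 ]
bar 0.6 [283. 200.  77.  18.]
bar 0.6 [197. 222.  21.  44.]
tray 0.89 [349. 250. 120.  44.]
tray 0.51 [418. 377.  28.  77.]
keepers 0.91 [347. 296.  21.  38.]
cheese_mid 0.82 [313. 370.  40.  40.]
[[ 4.63672056e-04 -9.62385700e-01 -2.71686491e-01  6.73839329e-02]
 [ 9.99999882e-01  4.07587863e-04  2.62859113e-04 -1.32537571e-06]
 [-1.42235735e-04 -2.71686581e-01  9.62385776e-01 -1.43192764e-01]
 [ 0.00000000e+00  0.00000000e+00  0.00000000e+00  1.00000000e+00]] 61.153283989632214 317.6099739955004 238.78220144634102
0.55 [-6.86790658e-01 -3.06558523e+00  6.31882107e-05] [0.21330498 0.45218817 0.2312973 ]
```

View pics/scene0.png

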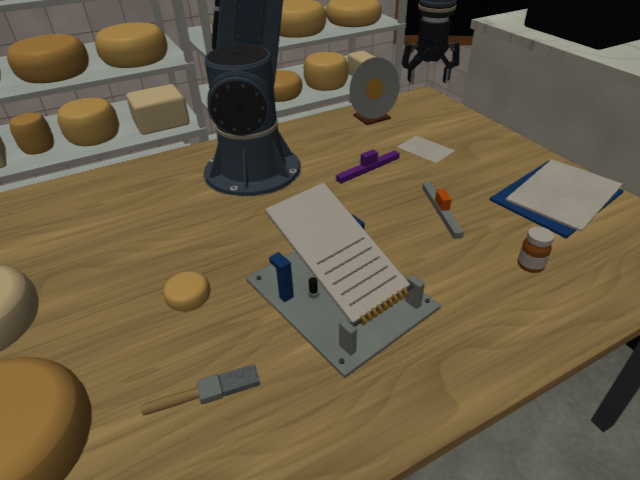

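View pics/side0.png

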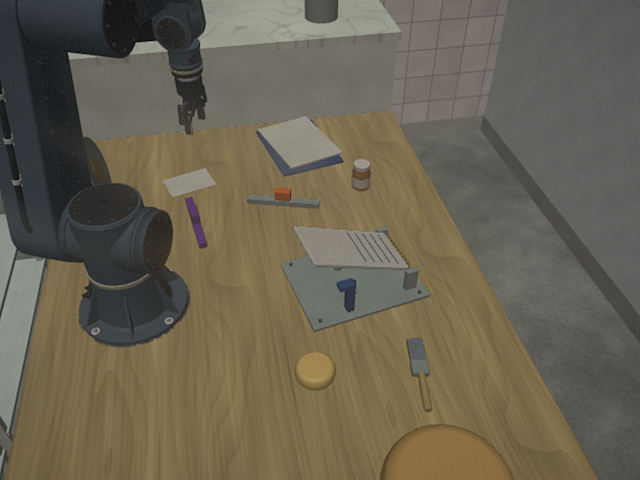

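Candidates for the bar: the steel bar with orange grip (scene 443,208; side 283,200) and the purple look-alike (scene 368,165; side 197,222). I choose the orange-gripped one. The tray's −y hook shows at scene (283,270) and side (347,290). The other hook is behind the panel.

```bash
cat > h.py <<'E'
from bench import robot, viewer, nets
import cv2, numpy as np
from scipy.spatial.transform import Rotation as R
def cam(name):
    if name=="wrist": pos,rot=np.array(robot.read_eef_pos()),R.from_rotvec(robot.read_ee_rot()).as_matrix()
    p=viewer.read_camera(name)
    if name=="wrist":
        T=np.array(p["T_tool_cam"]); p["C"]=pos+rot@T[:3,3]; p["M"]=rot@T[:3,:3]
    else: p["C"]=np.array(p["eye"]); p["M"]=R.from_rotvec(p["orientation"]).as_matrix()
    p["f"]=240/np.tan(np.radians(p["vertical_fov"])/2); return p
def ray(p,u): 
    d=p["M"]@np.array([(u[0]-p["cx"])/p["f"],(u[1]-p["cy"])/p["f"],1]); return d/np.linalg.norm(d)
def onz(p,u,z): d=ray(p,u); return p["C"]+d*(z-p["C"][2])/d[2]
def tri(obs):
    A=0;b=0
    for p,u in obs:
        d=ray(p,u);P=np.eye(3)-np.outer(d,d);A=A+P;b=b+P@p["C"]
    x=np.linalg.solve(A,b); return x,max(np.linalg.norm(np.cross(x-p["C"],ray(p,u))) for p,u in obs)
def proj(p,X): c=p["M"].T@(np.array(X)-p["C"]); return np.array([p["cx"],p["cy"]])+p["f"]*c[:2]/c[2]
def orange(p):
    h=cv2.cvtColor(p["image"],cv2.COLOR_RGB2HSV); m=cv2.inRange(h,(5,190,110),(13,255,255))
    n,l,s,c=cv2.connectedComponentsWithStats(m); i=1+np.argmax(s[1:,4]); return c[i],s[i]
def down(yaw): # tool z down, tool x at heading yaw
    c,s=np.cos(yaw),np.sin(yaw); return R.from_matrix(np.array([[c,s,0],[s,-c,0],[0,0,-1]])).as_rotvec()
E
python3 - <<'E'
from h import *
S,D=cam("scene"),cam("side")
print(orange(S),orange(D))
for n,a,b in [("edge-",(267,212),(294.5,227)),("edge+?",(322,184),(294.5,227)),("edge-b",(267,212),(302,263)),("hinge-",(357,320),(409,268)),("hinge+",(410,288),(399,238)),("hooktop",(281,256),(347,284)),
 ("plateL",(247,280),(317,327)),("plateH",(345,372),(428,294)),("jar",(537,250),(361,175)),("barA",(427,186),(249,200)),("barB",(458,234),(319,204)),("grip",(443,197),(283,192))]:
    print(n,*tri([(S,a),(D,b)]))
E
```

```text
(array([443.41584158, 194.42574257]), array([437, 189,  14,  12, 101], dtype=int32)) (array([276.5, 199. ]), array([276, 199,   2,   1,   2], dtype=int32))
edge- [ 0.4453244  -0.09970692  0.21450075] 0.05130728359284098
edge+? [0.43985854 0.00357658 0.18922915] 0.0007460723531279352
edge-b [ 0.44016306 -0.12055739  0.17001407] 0.008268550181375556
hinge- [ 0.72325684 -0.08463525  0.0828274 ] 0.005331480154411447
hinge+ [0.72475605 0.02387777 0.10200925] 0.01219660024789391
hooktop [ 0.54098875 -0.14677573  0.12244723] 0.005788841521015662
plateL [ 0.46022269 -0.1943207   0.02247145] 0.002229190923936765
plateH [ 0.76792694 -0.13349865  0.02157857] 0.0023323773632137742
jar [0.71661184 0.38723019 0.04560851] 0.000684539739295889
barA [0.34936939 0.37548465 0.0093102 ] 0.002044622285508203
barB [0.56147051 0.30226303 0.01661059] 0.0012641064120821608
grip [0.45511991 0.33917793 0.04972337] 0.00021064823868681306
```

Run:
```python
from h import *
print(robot.read_clock(),R.from_rotvec(robot.read_ee_rot()).as_matrix()[:,0])
for h in (-19,161):
    q=robot.inverse_kinematics([0.455,0.339,0.2],down(np.radians(h))); print(h,None if q is None else np.round(q,2))
for h in (101,-79):
    q=robot.inverse_kinematics([0.49,-0.057,0.2],down(np.radians(h))); print(h,None if q is None else np.round(q,2))
robot.goto([0.46,0.33,0.2],down(np.radians(161)))
p=cam("wrist"); cv2.imwrite("pics/w_bar.png",p["image"][:,:,::-1])
c,s=orange(p); print(c,s,onz(p,c,0.055)); np.savez("pics/wb.npz",C=p["C"],M=p["M"])
for r in nets.regions_of("bar",p): 
    print(r["conf"],r["extent"]); 
    rc=cv2.minAreaRect(np.argwhere(r["pixels"])[:,::-1].astype(np.float32)); print([onz(p,u,0.02) for u in cv2.boxPoints(rc)])
robot.goto([0.49,-0.05,0.36],down(np.radians(101)))
p=cam("wrist"); cv2.imwrite("pics/w_tray.png",p["image"][:,:,::-1]); np.savez("pics/wt.npz",C=p["C"],M=p["M"],f=p["f"],cx=p["cx"],cy=p["cy"])
for n in("keepers","tray"):
  for r in nets.regions_of(n,p): print(n,r["conf"],r["extent"])
print(robot.read_clock(),robot.read_qpos())
```

```text
0.65 [-9.04398273e-01  4.26689305e-01  4.23742308e-05]
-19 [ 0.64  0.36  0.08  1.3  -0.   -2.17]
161 [ 0.64  0.36  0.08  1.3  -0.    0.97]
101 [-0.12  0.21 -0.12  1.24  0.    1.26]
-79 [-0.12  0.21 -0.12  1.24  0.   -1.88]
[337.29333333 193.25333333] [317 167  32  68 300] [0.44513992 0.35035692 0.055     ]
0.73 [331.8, 183.1, 30.9, 286.1]
[array([0.33778463, 0.36944248, 0.02      ]), array([0.34561328, 0.39286061, 0.02      ]), array([0.56383274, 0.32514802, 0.02      ]), array([0.55439687, 0.29679191, 0.02      ])]
keepers 0.79 [348.7, 195.2, 54.2, 231.4]
tray 0.61 [396.5, 214.1, 283.5, 185.3]
3.5 [-1.00188960e-01  2.20635600e-01  2.99745136e-01  1.65065253e+00
  8.49176314e-05  1.27697134e+00]
```

View pics/w_tray.png

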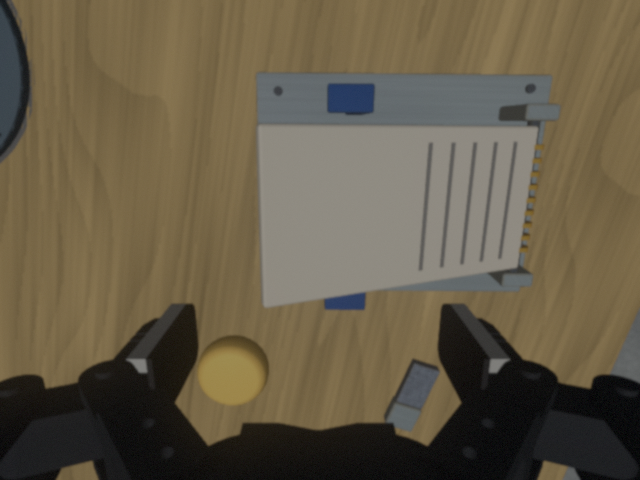

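View pics/w_bar.png

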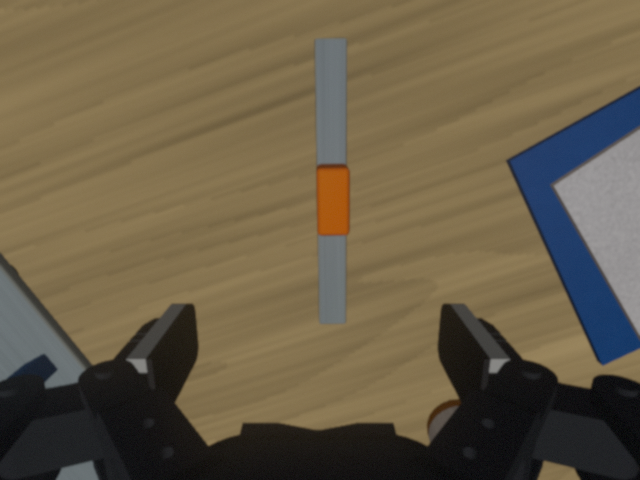

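The tray picture shows the +y hook top at (327–375, 83–113). The −y hook shows at (324–366, –310), partly hidden by the raised panel. The plate corners are near (257,72), (550,75) and (519,291). The bar picture shows the orange grip top face centred at (333,201), with the bar ends at (331,38) and (332,323). It is clearly the steel bar.

Run:
```python
from h import *
z=np.load("pics/wt.npz"); p={k:(z[k] if z[k].ndim else float(z[k])) for k in z}
b=dict(p); w=np.load("pics/wb.npz"); b["C"],b["M"]=w["C"],w["M"]
g=onz(b,(333.5,201),.055); e1=onz(b,(331,38),.02); e2=onz(b,(332,323),.011)
print("grip",g,"bar ends",e1,e2,(e1+e2)/2,np.degrees(np.arctan2(*(e1-e2)[1::-1])), np.linalg.norm((e1-e2)[:2]))
im=cv2.imread("pics/w_tray.png"); h=cv2.cvtColor(im,cv2.COLOR_BGR2HSV); m=cv2.inRange(h,(108,140,60),(125,255,255)); m[:, :200]=0;m[:,450:]=0
n,l,s,c=cv2.connectedComponentsWithStats(m); S=[x for x in s[1:] if x[4]>60]; print(S)
for Z in (.110,.116,.122):
  a=[onz(p,u,Z) for u in [(327,83),(375,84),(374,113),(327,112),(324,309.5),(366,309.5)]]
  print(Z,np.round(a,4)[:,:2].tolist(), "w",np.linalg.norm(a[1]-a[0]),"span",np.linalg.norm(a[0]-a[4]),"yaw",np.degrees(np.arctan2(*(a[0]-a[4])[1::-1]))-90)
pl=[onz(p,u,.022) for u in [(257,72),(550,75),(519,291)]]; print("plate",pl,np.degrees(np.arctan2(*(pl[1]-pl[0])[1::-1])))
```

```text
grip [0.44958259 0.34602627 0.055     ] bar ends [0.34181804 0.38124908 0.02      ] [0.56326625 0.30867241 0.011     ] [0.45254214 0.34496075 0.0155    ] 161.85413990870367 0.23303794766939953
[array([ 329,   85,   44,   27, 1116], dtype=int32)]
0.11 [[0.4795, 0.0547], [0.5223, 0.0622], [0.5272, 0.0376], [0.4844, 0.0301], [0.521, -0.1658], [0.5645, -0.1572]] w 0.043549268724971994 span 0.22435336183221843 yaw 10.673400765324601
0.116 [[0.4794, 0.0541], [0.5217, 0.0615], [0.5265, 0.0373], [0.4844, 0.0299], [0.5204, -0.163], [0.5632, -0.1546]] w 0.04288395212476419 span 0.22092584122602724 yaw 10.673400765324601
0.122 [[0.4794, 0.0535], [0.521, 0.0609], [0.5257, 0.037], [0.4843, 0.0297], [0.5197, -0.1602], [0.5619, -0.1519]] w 0.042218635524556444 span 0.21749832061983607 yaw 10.673400765324615
plate [array([0.40172508, 0.05919279, 0.022     ]), array([0.71953129, 0.11850402, 0.022     ]), array([ 0.76946869, -0.13359209,  0.022     ])] 10.571328407610556
```

Run:
```python
from h import *
robot.move_gripper(0.085)
o=down(np.radians(161.6))
robot.goto([0.451,0.3455,0.12],o)
print(robot.move_l([0.451,0.3455,0.026],velocity=0.12,stop_force=15))
robot.move_gripper(0.0,force=70)
print(robot.read_gripper_width(),robot.read_grasp_force(),robot.read_eef_pos())
robot.move_l([0.451,0.3455,0.15],velocity=0.12)
p=cam("scene"); d=cam("side"); cv2.imwrite("pics/lift.png",np.hstack([p["image"][60:260,300:620],d["image"][100:300,150:470]])[:,:,::-1])
robot.pause(.3); print(robot.read_force(),robot.read_moment(),robot.read_gripper_width(),robot.read_clock())
```

```text
False
0.022844357671034543 69.78160858154297 [0.45115092 0.34563467 0.02634803]
[ 0.47789315 -0.08742521 -3.17996325] [-0.01884524 -0.0687529   0.01587126] 0.022751527946506173 8.525
```

View pics/lift.png

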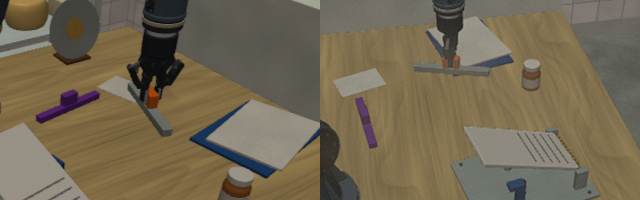

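The bar is held level by its orange grip and the surroundings are undisturbed. Next I go above the tray and descend.

Run:
```python
from h import *
yaw=np.radians(10.65); X=np.array([np.cos(yaw),np.sin(yaw),0]); s=np.array([0.5096,-0.0523,0]); off=0.0263
t=s-0.035*X; o=down(yaw+np.pi/2)
robot.move_l([0.451,0.3455,0.29],velocity=0.15)
robot.goto(t+[0,0,0.29],o)
robot.pause(.3); f0=np.array(robot.read_force()); print("f0",f0,robot.read_clock()); np.save("f0.npy",f0)
w=cam("wrist"); cv2.imwrite("pics/above.png",w["image"][:,:,::-1])
print(robot.move_l(t+[0,0,.21+off],velocity=0.1,stop_force=10))
for z in (.16,.12,.098):
    r=robot.move_l(t+[0,0,z+off],velocity=0.035,stop_force=14)
    print(z,r,np.round(robot.read_force()-f0,2),np.round(robot.read_eef_pos(),4),robot.read_clock())
    if r: break
a,b=cam("scene"),cam("side"); cv2.imwrite("pics/low.png",cv2.resize(np.hstack([a["image"][150:390,220:460],b["image"][180:360,250:490][:240]] if 0 else [a["image"][150:350,220:460],b["image"][180:380,250:490]]),None,fx=1.6,fy=1.6)[:,:,::-1])
```

```text
f0 [-0.15442849  0.09324843 -2.96018881] 11.4083
False
0.16 False [0.37 0.12 1.3 ] [ 0.4753 -0.0588  0.1865] 13.7167
0.12 False [-0.09 -0.06  5.39] [ 0.4753 -0.0588  0.1465] 15.0083
0.098 False [-1.99 -0.74  6.9 ] [ 0.4752 -0.0587  0.1244] 15.7833
```

View pics/low.png

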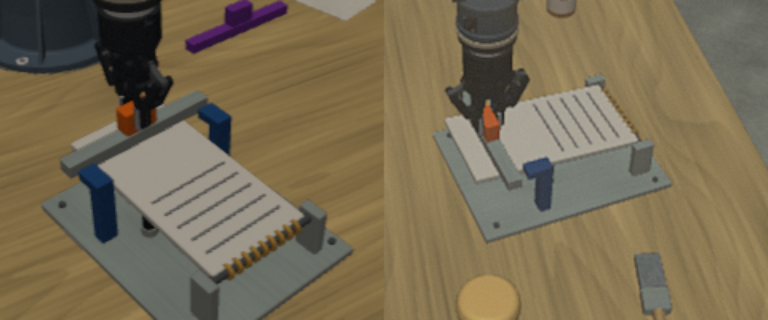

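View pics/above.png

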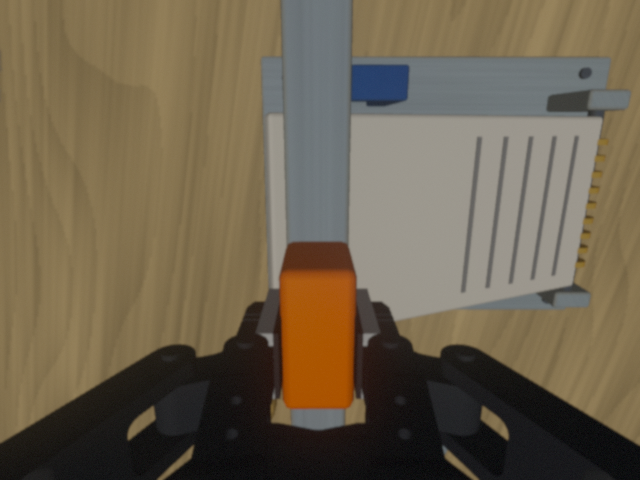

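The bar lies square on the tray in front of both hooks, clear of the lips. Now the slow press.

Run:
```python
from h import *
f0=np.load("f0.npy"); off=0.0263
P=np.array(robot.read_eef_pos()); P[:2]=[0.4752,-0.0588]; z=P[2]; step=.001; L=[]
while z>0.085:
    z-=step; robot.move_l([P[0],P[1],z],velocity=0.006)
    f=np.array(robot.read_force())-f0; a=robot.read_eef_pos()[2]; L.append((round(z,5),round(a,5),round(f[2],2)))
    if f[2]>15.5: break
    if len(L)>1 and (f[2]-L[-2][2])/step>400: step=.0002
    elif z-off<.086: step=.0005
robot.pause(.8); print(L[-22:]); print(np.round(robot.read_force()-f0,2),robot.read_eef_pos(),robot.read_clock())
```

```text
[(np.float64(0.11345), np.float64(0.11347), np.float64(7.47)), (np.float64(0.11325), np.float64(0.11325), np.float64(7.08)), (np.float64(0.11305), np.float64(0.11304), np.float64(7.65)), (np.float64(0.11285), np.float64(0.11284), np.float64(7.88)), (np.float64(0.11265), np.float64(0.11264), np.float64(8.07)), (np.float64(0.11245), np.float64(0.11245), np.float64(7.45)), (np.float64(0.11225), np.float64(0.11225), np.float64(7.69)), (np.float64(0.11205), np.float64(0.11204), np.float64(8.33)), (np.float64(0.11185), np.float64(0.11184), np.float64(7.9)), (np.float64(0.11135), np.float64(0.11137), np.float64(6.92)), (np.float64(0.11085), np.float64(0.11091), np.float64(8.79)), (np.float64(0.11065), np.float64(0.11071), np.float64(8.63)), (np.float64(0.11015), np.float64(0.1102), np.float64(8.25)), (np.float64(0.10965), np.float64(0.10971), np.float64(8.55)), (np.float64(0.10945), np.float64(0.10955), np.float64(9.15)), (np.float64(0.10925), np.float64(0.10935), np.float64(8.28)), (np.float64(0.10875), np.float64(0.10883), np.float64(8.71)), (np.float64(0.10855), np.float64(0.10865), np.float64(7.76)), (np.float64(0.10805), np.float64(0.10815), np.float64(9.14)), (np.float64(0.10785), np.float64(0.10803), np.float64(11.09)), (np.float64(0.10765), np.float64(0.10799), np.float64(13.78)), (np.float64(0.10745), np.float64(0.10799), np.float64(17.81))]
[-5.03 -0.45 18.08] [ 0.47534946 -0.05879004  0.1079863 ] 31.925
```

Run:
```python
from h import *
f0=np.load("f0.npy"); yaw=np.radians(10.65); X=np.array([np.cos(yaw),np.sin(yaw),0]); Y=np.array([-X[1],X[0],0])
t=np.array([0.4752,-0.0588,0.1090])
def st(m): 
    f=np.array(robot.read_force())-f0; print(m,"Fx %.2f Fy %.2f Fz %.2f"%(f@X,f@Y,f[2]),"slid mm",round((np.array(robot.read_eef_pos())-t)@X*1e3,2),round(robot.read_eef_pos()[2],5),"M",np.round(robot.read_moment(),2),robot.read_clock())
robot.move_l(t,velocity=0.004); st("eased")
for d,v in ((.012,.02),(.022,.015),(.030,.015)):
    r=robot.move_l(t+d*X,velocity=v,stop_force=7); st((d,r))
    if r: break
else:
    r=robot.move_l(t+.042*X,velocity=.006,stop_force=7); st(r)
a,b=cam("scene"),cam("side"); cv2.imwrite("pics/slid.png",cv2.resize(np.hstack([a["image"][150:350,220:460],b["image"][180:380,250:490]]),None,fx=1.6,fy=1.6)[:,:,::-1])
```

```text
eased Fx -1.40 Fy 0.16 Fz 8.49 slid mm 0.12 0.1091 M [-0.09  0.45 -0.04] 32.4583
(0.012, False) Fx -0.67 Fy 0.77 Fz 8.70 slid mm 12.31 0.10917 M [-0.02  0.26  0.05] 33.2083
(0.022, False) Fx -1.35 Fy -0.30 Fz 9.56 slid mm 22.2 0.10913 M [-0.15  0.41 -0.06] 34.025
(0.03, False) Fx -2.43 Fy 0.34 Fz 9.53 slid mm 30.26 0.10921 M [0.01 0.36 0.02] 34.7083
True Fx -1.32 Fy -0.15 Fz 8.85 slid mm 34.03 0.109 M [-0.05  0.18 -0.33] 35.6833
```

View pics/slid.png

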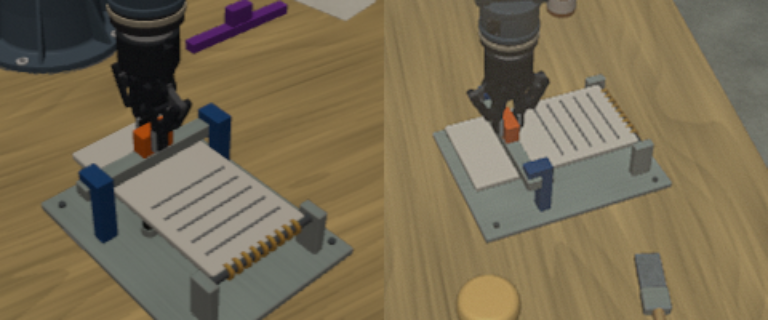

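The bar is under both lips. It has touched the −y hook first (yaw moment −0.33 N m), so I align the yaw and press gently.

Run:
```python
from h import *
f0=np.load("f0.npy"); y0=10.65; yaw=np.radians(y0); X=np.array([np.cos(yaw),np.sin(yaw),0])
t=np.array([0.4752,-0.0588,0.1090]); h=y0; d=(np.array(robot.read_eef_pos())-t)@X
for i in range(14):
    robot.move_l(t+d*X,velocity=.004,rotation=down(np.radians(h+90))); robot.pause(.1)
    F=np.mean([(np.array(robot.read_force())-f0) for _ in range(4)],0); M=np.mean([robot.read_moment()[2] for _ in range(4)])
    print(round(d*1e3,2),round(h,2),"Fx %.2f Fz %.2f Mz %.2f"%(F@X,F[2],M),"actual",round((np.array(robot.read_eef_pos())-t)@X*1e3,2),round(robot.read_eef_pos()[2],5))
    if F@X<-7 and abs(M)<.25 or F@X<-12: break
    if abs(M)>.15: h+=.25*np.sign(M)
    else: d+=.0003
print(robot.read_clock())
```

```text
34.01 10.65 Fx -3.14 Fz 8.76 Mz -0.32 actual 34.02 0.1091
34.01 10.4 Fx -3.42 Fz 10.63 Mz -0.00 actual 34.1 0.10915
34.31 10.4 Fx -4.82 Fz 9.92 Mz 0.05 actual 34.07 0.10907
34.61 10.4 Fx -6.79 Fz 12.00 Mz 0.03 actual 34.11 0.10902
34.91 10.4 Fx -8.17 Fz 12.54 Mz 0.04 actual 34.14 0.10896
37.55
```

Run:
```python
from h import *
f0=np.load("f0.npy"); yaw=np.radians(10.65); X=np.array([np.cos(yaw),np.sin(yaw),0]); t=np.array([0.4752,-0.0588,0.1090]); o=down(np.radians(100.4))
z=.1090
while z<.1118:
    z+=.0002; robot.move_l(np.r_[(t+.0344*X)[:2],z],velocity=.004,rotation=o)
    F=np.mean([(np.array(robot.read_force())-f0) for _ in range(4)],0); print(round(z,4),"Fx %.2f Fz %.2f"%(F@X,F[2]),round(robot.read_eef_pos()[2],5))
    if F[2]<1.5: break
robot.move_gripper(0.06); robot.pause(.2)
F=np.array(robot.read_force()); print(F)
P=np.array(robot.read_eef_pos()); print(P)
robot.move_l(P+[0,0,.16],velocity=.12); robot.pause(.3)
p=cam("wrist"); cv2.imwrite("pics/endw.png",p["image"][:,:,::-1])
a,b=cam("scene"),cam("side"); cv2.imwrite("pics/end.png",cv2.resize(np.hstack([a["image"][150:350,220:460],b["image"][180:380,250:490]]),None,fx=1.6,fy=1.6)[:,:,::-1])
print(robot.read_clock(),robot.read_force())
```

```text
0.1092 Fx -5.03 Fz 10.28 0.10925
0.1094 Fx -4.14 Fz 9.79 0.10939
0.1096 Fx -4.31 Fz 10.52 0.10958
0.1098 Fx -5.08 Fz 9.42 0.10979
0.11 Fx -4.78 Fz 9.25 0.10996
0.1102 Fx -4.68 Fz 9.32 0.11018
0.1104 Fx -5.51 Fz 7.31 0.11027
0.1106 Fx -4.81 Fz 1.76 0.11027
0.1108 Fx -2.16 Fz -7.28 0.11033
[ 0.59605501 -0.73911146 -1.44035256]
[ 0.50906784 -0.05241351  0.11086562]
42.4083 [ 0.10813265  0.3141419  -0.1319386 ]
```

View pics/endw.png

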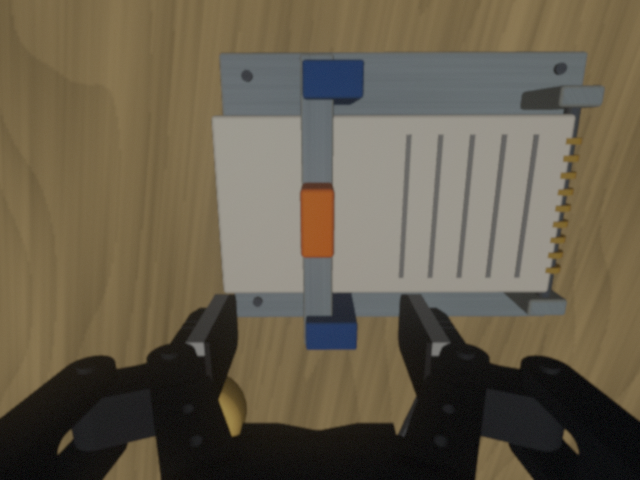

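View pics/end.png

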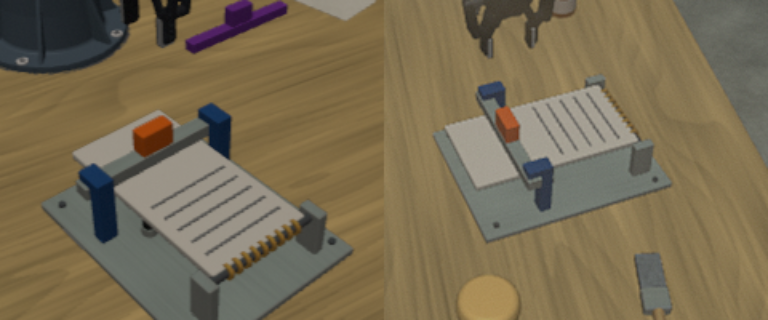

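The bar sits under both hooks with its front edge just proud of the lips (wrist 302–333). The tray is level, the gripper is clear, and the cheese and brush have not moved.

```bash
python3 -c "
from bench import robot
print(robot.finish_job())"
```

```text
the job is handed in; nothing more can be done
None
```

The job is handed in. I pressed the tray onto its stops at about 18 N for about a second, eased off, slid the bar home under both hooks until it touched both uprights, and let go, with the tray level, at about 42 s of the 72 s allowed.

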